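# Lock the setting nut of a denture reline jig

### The arm

A 6-joint arm with a two-finger parallel gripper is mounted at the origin on a cart in front of the work surface, level with it; the furniture and walls round the work are solid. World frame = base frame: x ahead of the robot, y to its left, z up, the work surface at z = 0. Lengths are in m, angles in degrees, forces in N, time in s.
With the tool pointing down it reaches from about 0.25 to 0.85 m from the base axis. Payload 12.5 kg.
Tool frame: the origin (TCP) lies midway between the tips of the shut fingers; the grasp point (between the pads) lies 19 mm behind it; z points along the fingers, y is the line along which they close (so a half turn about z gives the same grasp; the last joint's range is limited). The gripper opens to 93 mm and grips with 3 to 60 N. Pads are 15 mm wide; open, the fingers measure 128 mm over their backs; the gripper's body (75 mm by 188 mm) begins 65 mm behind the grasp point.
Start: joints at [60.47, 20.094, 94.641, -0, 65.266, -4.847], TCP at [0.23, 0.5, 0.219] pointing down, gripper open.
Joint ranges: [-157.81, 157.81], [-45, 120.19], [0.68, 151.7], [-89.99, 269.99], [4.06, 180], [-164.3, 164.3]. Speed limits (degrees/s): [127.2, 127.2, 159.86, 180, 180, 180].

### API

Orientations are given as [roll, pitch, yaw] about the fixed x, y, z axes, in that order (R = Rz(yaw) Ry(pitch) Rx(roll)).
In Python, from bench import env gives the robot as it stands. The module is installed in compiled form; this text tells all that it offers.
- The arm moves only by the tool play_rows, never from a script. Its argument "steps" is a list that holds one entry, the list of rows, each a list of 7 numbers: the turn, a rotation vector about the world's x, y, z in rad, then the shift along the world's x, y, z in cm, then the opening in per cent of the stroke, from 0 (shut) to 100 (fully open). A call has exactly 10 rows; each row shifts and turns the commanded pose from where the row before left it; what a row does not reach is not made up. A row lasts 1/10 s, in which the tool goes at most 50 mm and 8.59 degrees, less where a joint would pass 70% of its speed; a pose out of reach is approached as far as the arm can. A call is refused whole if a number of a shift passes 5 or a number of a turn 0.15, either way. A call with a gripper value outside its range is refused whole. The fingers move at their own pace and stop on an object; "squeeze" is the grip in N (left out, the last holds). Time passes only in rows, so rows that do not move let the fingers close, or fill a call up. It gives the time, the measured TCP pose, the force, the opening and the grip force at its end, in the units of the state.
- env.observe(): the state, without advancing time (a new reading comes with each control period).
- env.capture(name): name is "scene" or "top" or "wrist"; returns the picture (420x560x3 uint8, red, green, blue); there is no depth.
- env.get_calibration(name): a dict with "camera_matrix" (3x3 intrinsics, pixels), "eye" and "rotation" of the camera in the world; the wrist camera has in their place "T_tool_cam" (4x4, takes a point from camera to tool coordinates, whose origin is the TCP and whose axes are the flange's). Camera axes: x right, y down, z forward; pixel columns grow to the right and rows downward; lengths in m; the calibration is good to about 2 mm. A picture is of the moment at which its call begins: read the wrist's pose just before it. get_calibration takes no time and is no camera call.
- env.finish_job(): hands the job in; it is judged then, once.
Trained networks look in the newest picture that a camera, given by its name, has taken for a name from the list of things; names that differ only in an ending like _2 or _b are one class to them, and where a whole thing is asked for, a point or a joint stands for the part that bears it (a point fixed in the world has none). Each returns a list of dicts, best first, with "conf" (0 to 1); they miss things now and then, are a little off and sometimes report something else, mostly with a low value. They report only what shows in the picture. A call takes as long as a camera call. They do not tell look-alikes from the thing itself.
- env.boxes_of(camera, label): "location" ([x, y, z] in m, in world coordinates, good to about 4 mm: the middle of the surface that is visible of it).
- env.outline_of(camera, label): "pixels" (420x560 bool, what is visible of it).
- env.spot_point(camera, label): "location" ([x, y, z] in m, in world coordinates, good to about 4 mm: a listed point, or the origin of a listed thing).
The state is a dict: "t": time; "q": joint angles; "qd": joint speeds; "effort": joint torques, N m; "tool_pos": TCP position; "eef_rot": TCP orientation; "ft_force": force on the tool from outside, world axes, zero at the start; "moment": the same for the moment, N m; "finger_gap": finger opening in m; "gripper_force": force on a finger pad.
Only numpy, scipy, OpenCV 4.12 (cv2) and the standard library are available. Lean on these libraries where they do the work, as an engineer would, in place of code of your own. Each camera call takes 0.05 s, during which the arm holds its last target. There are 200 camera calls.

### The job

Lock the reline jig's setting nut, the brass hexagon nut that holds the sprung upper plate at its height: lay the open-ended spanner flat on the plate and slide its jaws fully onto that nut, with the handle running along the inner side of the finished front post, so that this post stops it from turning clockwise. Then run the wing nut down clockwise and tighten it firmly against the setting nut, to about 0.3 newton metres and without forcing it, while the setting nut stays where it is set. Leave the spanner on the nut and do not disturb the things round the jig.

Things in the scene. Friction and masses are not known exactly. Their poses are not given: they have to be found in the camera images.
- jig: the reline jig, a fixed metal stand 75 mm high: two 150 x 190 mm plates (x, y) on three posts, plaster casts between them. Origin on the bench, 4 mm in front of the plates' centre; z up. The upper plate's top is flat and free but for the posts; the rear post, finished like the front one, stands at x 58, y -14 mm
- post_top (a point): the working post of the jig: the point where the axis of its threaded stud meets the upper plate's top face, 75 mm above the bench, at x -20, y 58 mm in the jig's frame; axes as the jig's. The stud is 12 mm thick and rises about 46 mm above the plate
- front_post (a point): the finished front post of the jig, 21 mm nearer (-x) and 122 mm to the right (-y) of the working post in the jig's frame: a round brass flange, 20 mm in diameter and 8.5 mm high, with locked hexagon nuts and a stud end on it, 33 mm high in all. The point is on its axis, on the plate's top face; axes as the jig's
- set_nut: the setting nut: a plain brass hexagon nut, 22 mm across the flats, 25 mm over the corners, 12 mm high, on the plate round the working stud; origin at the centre of its underside, z up. Two of its flats face the jig's +x and -x (within 3 degrees). It turns easily (0.045 N m), so it goes round with the wing nut unless the spanner holds it
- set_nut_turn (a joint): angle in rad through which the setting nut has turned clockwise seen from above, 0 as set (it starts within 0.05 of that); it must stay between -0.5 and 0.5
- stud: the working post's stud with the wing nut on it; origin on the axis near the plate's top, z up. The wings lie along its x axis turned clockwise (seen from above) by lock_nut_turn. Brass wing nut: hub 18 mm in diameter, 11 mm high; two wings 7 mm thick reaching 33 mm from the axis, 7.5 to 23.5 mm above its underside, which starts 1.2 to 5.4 mm above the setting nut's top. Right-hand thread, 5 mm a turn
- lock_nut_turn (a joint): clockwise angle of the wing nut in rad, growing as it goes down; starts between -5.2 and -3. The thread's start differs from jig to jig: it meets the setting nut anywhere from -1.5 to 1.5. It runs at 0.05 N m; once bearing, the torque climbs to 0.3 N m within 0.5 to 2 rad more. Locked from about 0.2, overstrained above 0.4 N m (7 and 14 N square on a wing 28 mm from the axis)
- spanner_grip (a point): the flat steel open-ended spanner, 8 mm thick, 158 mm long, lying flat on the bench; the point is on its handle, half-way up; x points along the handle to the jaws, z up. The handle is 14 mm wide, from 88 mm behind this point to 36 mm ahead of it. It weighs about 0.11 kg and balances within 3 mm of this point
- spanner_jaw (a point): the same spanner: the point between its jaws where the nut's axis lies when the nut is fully in, 54 mm ahead of the grip point, half-way up. The jaws open forward (+x), 23 mm apart, flared at the mouth, tips 16 mm ahead of this point, throat 13.5 mm behind it; the head is 45 mm wide
- cast_white: bystander: a white plaster dental cast, 60 x 77 x 26 mm, loose on the bench; origin at the centre of its underside
- silicone_block: bystander: a violet silicone block, 30 x 42 x 22 mm, loose on the bench; origin at the centre of its underside
- tin_burs: bystander: a small pale round tin, 52 mm in diameter, 42 mm high, loose on the bench; origin at the centre of its underside
There are look-alikes about, which are no part of the job. There is more than one size of the part that bears spanner_grip; the job needs the larger.

How it is judged (in metres and radians):
On the way, in this order (a step that is already met when the one before it is completed fails the run):
1. the spanner lies flat on the plate with the setting nut in its jaws (horizontal distance between spanner_jaw and post_top below 0.006 m and z of spanner_jaw in the frame of post_top below 0.008 m and angle between spanner_jaw's own z axis and vertical below 0.12 rad), for 0.2 s.
2. the wing nut is jammed against the setting nut (they press on each other with more than 60 N) (all of step 1 and contact force between stud and set_nut above 60 N), for 0.2 s.
At the end, for the whole second after the job is handed in: The wing nut stays jammed on the setting nut with over 60 N between them (what 0.2 N m of tightening gives); the setting nut is within 0.5 rad of its setting; the spanner lies flat on the plate (within 0.12 rad, jaw point under 8 mm above it), jaw point within 6 mm of the stud's axis (all of step 2 and value of joint set_nut_turn between -0.5 and 0.5 rad and velocity of joint set_nut_turn below 0.1 rad/s); the robot touches nothing.
It fails at once if the nuts are forced: more than 150 N between them (about 0.4 N m on the wing nut) (contact force between stud and set_nut above 150 N).
It fails at once if the setting nut turns more than 0.5 rad from its setting (value of joint set_nut_turn above 0.5 rad or value of joint set_nut_turn below -0.5 rad).
It fails at once if the white plaster cast is pushed more than 30 mm (distance of cast_white from where it was at the start of the episode above 0.03 m).
It fails at once if the silicone block is pushed more than 30 mm (distance of silicone_block from where it was at the start of the episode above 0.03 m).
It fails at once if the small tin is pushed more than 30 mm (distance of tin_burs from where it was at the start of the episode above 0.03 m).
It also fails if it takes over 61 s, if anything falls off the work surface, if the arm or the gripper's body presses on something with over 40 N, if the wrist force passes 120 N, or if a joint passes its speed limit or range.

## Working session

There is one attempt and no reset: what is moved stays moved. The work goes in short steps, Python scripts to look and compute and a tool call to move; the robot and the scene stay as the last step left them, time stands still between calls to the robot, and variables do not carry over. Pictures are saved under pics/ and viewed, at most 10 in all, crops included, and the job is handed in when it is done.

Besides the shell and the picture viewer there is one more tool, called after ">>>" as name([rows], argument=value, ...), one row to a line, values as JSON. play_rows: Moves the arm, as the interface text tells. Its arguments: {"type":"object","properties":{"steps":{"type":"array"},"squeeze":{"type":"number"}},"required":["steps"]}

```bash
mkdir -p pics
cat > h.py <<'E'
import numpy as np, cv2
from bench import env
from scipy.spatial.transform import Rotation as R
def cam(n):
    c=env.get_calibration(n); K=np.array(c["camera_matrix"])
    if n=="wrist":
        s=env.observe(); T=np.array(c["T_tool_cam"]); Rt=R.from_euler('xyz',s["eef_rot"],degrees=True).as_matrix()
        return K,Rt@T[:3,3]+np.array(s["tool_pos"]),Rt@T[:3,:3]
    return K,np.array(c["eye"]),np.array(c["rotation"])
def ray(n,u,v,z):
    K,e,r=cam(n); d=r@np.linalg.inv(K)@np.array([u,v,1.]); return e+d*(z-e[2])/d[2]
def proj(n,p):
    K,e,r=cam(n); q=K@(r.T@(np.array(p)-e)); return q[:2]/q[2]
def save(n,f,crop=None,s=1):
    im=env.capture(n)
    if crop: a,b,c,d=crop; im=im[b:d,a:c]
    cv2.imwrite('pics/'+f,cv2.resize(im,None,fx=s,fy=s,interpolation=cv2.INTER_CUBIC)[:,:,::-1])
E
python3 - <<'E'
from h import *
np.set_printoptions(precision=4,suppress=True)
print(env.observe())
for n in("scene","top"): save(n,n+'0.png'); print(n,cam(n))
for n in("scene","top"):
  for l in("jig","post_top","front_post","set_nut","stud","spanner_grip","spanner_jaw","cast_white","silicone_block","tin_burs"):
    print(n,l,[(round(d["conf"],2),np.round(d["location"],4).tolist(),proj(n,d["location"]).round().tolist()) for d in env.spot_point(n,l)][:4])
E
```

```text
{'t': 0.0, 'q': array([60.4707, 20.1247, 94.6761, -0.0001, 65.2647, -4.8465]), 'qd': array([ 0.0439,  0.0265,  0.0772, -0.0241, -0.0177, -0.1164]), 'effort': array([  0.0006, -49.734 , -28.525 ,   0.0699,   0.0259,  -0.0002]), 'tool_pos': array([0.2295, 0.4995, 0.2181]), 'eef_rot': array([-179.9346,   -0.0054,  155.3172]), 'ft_force': array([-0.1712, -0.0758,  0.4089]), 'moment': array([-0.004 ,  0.066 ,  0.0379]), 'gripper_force': 0.0, 'finger_gap': 0.09272742738280405}
scene (array([[483.8884,   0.    , 289.6091],
       [  0.    , 483.8884, 219.7786],
       [  0.    ,   0.    ,   1.    ]]), array([-0.2616, -0.8904,  1.0897]), array([-132.4744,    1.0766,  -50.0459]))
top (array([[414.4403,   0.    , 286.6262],
       [  0.    , 414.4403, 212.9369],
       [  0.    ,   0.    ,   1.    ]]), array([ 0.3648, -0.1799,  1.4366]), array([-172.3848,   -0.4453,  -88.406 ]))Traceback (most recent call last):
  File "<stdin>", line 7, in <module>
  File "h.py", line 13, in proj
    K,e,r=cam(n); q=K@(r.T@(np.array(p)-e)); return q[:2]/q[2]
                    ~^^~~~~~~~~~~~~~~~~~~~~
ValueError: matmul: Input operand 1 does not have enough dimensions (has 0, gufunc core with signature (n?,k),(k,m?)->(n?,m?) requires 1)
```

View pics/scene0.png

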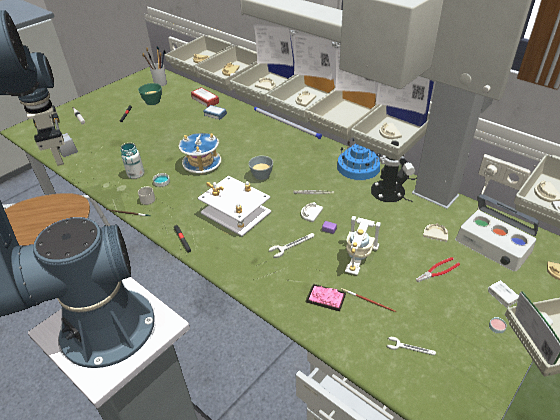

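View pics/top0.png

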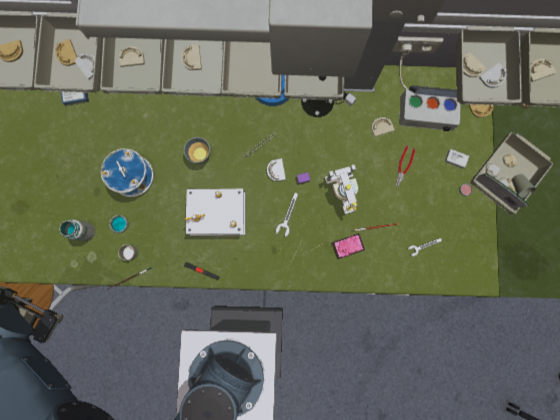

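Two open-ended spanners show: A at scene (292,243) / top (287,215), and B at scene (411,346) / top (425,246). The white jig is at top (215,212) and the wing nut at top (196,217). The blue articulator at top (125,172) is a look-alike. I will measure both spanner lengths.

```bash
sed -i 's/return K,np.array(c\["eye"\]),np.array(c\["rotation"\])/return K,np.array(c["eye"]),R.from_euler("xyz",c["rotation"],degrees=True).as_matrix()/' h.py
python3 - <<'E'
from h import *
np.set_printoptions(precision=4,suppress=True)
for n in("scene","top"):
  env.capture(n)
  for l in("jig","post_top","front_post","set_nut","stud","spanner_grip","spanner_jaw","cast_white","silicone_block","tin_burs"):
    print(n,l,[(round(d["conf"],2),np.round(d["location"],4).tolist(),proj(n,d["location"]).round().tolist()) for d in env.spot_point(n,l)][:4])
  for d in env.outline_of(n,"spanner_grip"):
    v,u=np.nonzero(d["pixels"]); P=np.array([ray(n,a,b,.004)[:2] for a,b in zip(u,v)])
    (c,wh,an)=cv2.minAreaRect(P.astype(np.float32)*1000); print(d["conf"],c,wh,an)
im=env.capture("scene"); top=env.capture("top")
a=cv2.resize(im[165:240,190:290],None,fx=5,fy=5,interpolation=2);b=cv2.resize(im[225:275,260:330],None,fx=4,fy=4,interpolation=2)
b=cv2.resize(top[180:245,175:305],(585,292),interpolation=2)
o=np.zeros((667,585,3),np.uint8);o[:375,:500]=a;o[375:]=b
cv2.imwrite('pics/c1.png',cv2.resize(o,None,fx=.89,fy=.89)[:,:,::-1])
E
```

```text
scene jig [(0.9, [0.5475, 0.0516, 0.002], [236.0, 213.0])]
scene post_top [(0.87, [0.521, 0.1145, 0.0754], [215.0, 193.0])]
scene front_post [(0.83, [0.5059, -0.0069, 0.075], [238.0, 210.0])]
scene set_nut [(0.45, [0.5228, 0.1101, 0.0735], [216.0, 194.0])]
scene stud [(0.62, [0.5216, 0.1134, 0.077], [215.0, 193.0])]
scene spanner_grip [(0.59, [0.454, -0.659, 0.0015], [407.0, 347.0]), (0.49, [0.5453, -0.1868, -0.0006], [289.0, 246.0])]
scene spanner_jaw [(0.83, [0.4391, -0.619, 0.0027], [391.0, 342.0]), (0.74, [0.4983, -0.1724, 0.0042], [276.0, 251.0])]
scene cast_white [(0.85, [0.7086, -0.1405, -0.0006], [310.0, 213.0])]
scene silicone_block [(0.68, [0.6829, -0.2387, -0.0011], [329.0, 229.0])]
scene tin_burs [(0.54, [0.4071, 0.3501, -0.0069], [148.0, 201.0])]
0.78 (550.1884155273438, -197.0989990234375) (52.78111267089844, 155.0032958984375) 64.33992767333984
0.7 (464.40264892578125, -666.5181274414062) (29.233154296875, 110.31684875488281) 28.366207122802734
top jig [(0.78, [0.5477, 0.0538, -0.0034], [218.0, 214.0])]
top post_top [(0.91, [0.5215, 0.115, 0.0784], [195.0, 218.0])]
top front_post [(0.85, [0.5066, -0.0115, 0.0743], [234.0, 224.0])]
top set_nut []
top stud [(0.42, [0.5188, 0.1124, 0.0755], [196.0, 219.0])]
top spanner_grip [(0.6, [0.5477, -0.1874, 0.0047], [287.0, 215.0]), (0.46, [0.4594, -0.6609, 0.0025], [423.0, 245.0])]
top spanner_jaw [(0.66, [0.5486, 0.0543, -0.0007], [218.0, 213.0]), (0.6, [0.4413, -0.6225, 0.0052], [412.0, 250.0])]
top cast_white [(0.78, [0.7122, -0.1434, -0.0025], [276.0, 169.0])]
top silicone_block [(0.51, [0.6853, -0.2369, 0.0026], [302.0, 177.0])]
top tin_burs [(0.81, [0.4021, 0.3491, -0.0011], [130.0, 253.0])]
0.71 (543.3445434570312, -176.6815948486328) (43.27930450439453, 110.71128845214844) 82.84990692138672
```

View pics/c1.png

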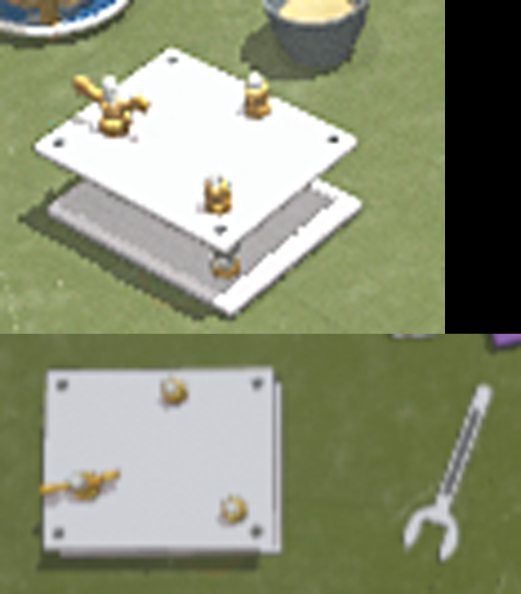

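The crop confirms that spanner A is about 155 mm long, against about 110 mm for B, so I take A: jaws at top (284,228), handle towards +x. The wing nut is at the left of the plate and the front post is at the lower right. On the way to A I will pass over the jig for a wrist view.

>>> play_rows([
  [[0,0,0,2.0,-4.2,0.8,100],[0,0,0,2.0,-4.2,0.8,100],[0,0,0,2.0,-4.2,0.8,100],[0,0,0,2.0,-4.2,0.8,100],[0,0,0,2.0,-4.2,0.8,100],[0,0,0,2.0,-4.2,0.8,100],[0,0,0,2.0,-4.2,0.8,100],[0,0,0,2.0,-4.2,0.8,100],[0,0,0,2.0,-4.2,0.8,100],[0,0,0,2.0,-4.2,0.8,100]],
])

```text
t: 2.45
tool_pos: [0.4301, 0.0779, 0.2993]
eef_rot: [180.0, 0.0, 155.3]
ft_force: [0.6, -0.4, -1.0]
finger_gap: 0.0927
gripper_force: 0.0
```

```bash
cat > look.py <<'E'
from h import *
import sys
np.set_printoptions(precision=4,suppress=True)
s=env.observe(); print(s["t"],s["tool_pos"],s["eef_rot"],s["q"])
save("wrist",sys.argv[1])
for l in("post_top","front_post","set_nut","stud","spanner_grip","spanner_jaw"):
    print(l,[(round(d["conf"],2),np.round(d["location"],4).tolist(),proj("wrist",d["location"]).round().tolist()) for d in env.spot_point("wrist",l)][:3])
K,e,r=cam("wrist"); print(e,r)
E
python3 look.py w1.png
```

```text
2.45 [0.4301 0.0779 0.2993] [179.9768   0.0338 155.3126] [  4.1506   3.3216 103.8821   0.0042  72.7554 -61.1633]
post_top [(0.94, [0.5248, 0.1146, 0.0745], [344.0, 242.0])]
front_post [(0.78, [0.5041, -0.0115, 0.074], [252.0, 268.0]), (0.7, [0.7063, -0.1341, 0.0006], [246.0, 374.0])]
set_nut [(0.66, [0.5198, 0.1131, 0.0756], [340.0, 242.0])]
stud [(0.71, [0.5184, 0.1155, 0.0745], [341.0, 241.0])]
spanner_grip [(0.63, [0.5474, -0.1905, 0.0018], [171.0, 315.0])]
spanner_jaw []
[0.3693 0.1075 0.4653] [[ 0.4164  0.8834  0.2151]
 [ 0.9092 -0.4045 -0.0989]
 [-0.0003  0.2368 -0.9716]]
```

View pics/w1.png

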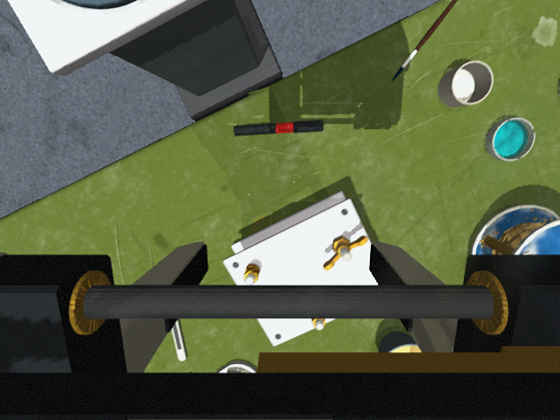

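The wrist view agrees with the fixed cameras: working post at (344,242), front post at (252,268), spanner at (178,340). Next I hover over the spanner.

>>> play_rows([
  [[0,0,0.07,1.2,-2.7,-1.6,60],[0,0,0.07,1.2,-2.7,-1.6,60],[0,0,0,1.2,-2.7,-1.6,60],[0,0,0,1.2,-2.7,-1.6,60],[0,0,0,1.2,-2.7,-1.6,60],[0,0,0,1.2,-2.7,-1.6,60],[0,0,0,1.2,-2.6,-1.6,60],[0,0,0,1.1,-2.6,-1.6,60],[0,0,0,1.1,-2.6,-1.6,60],[0,0,0,1.1,-2.6,-1.6,60]],
])

```text
t: 3.8
tool_pos: [0.5473, -0.1858, 0.1378]
eef_rot: [180.0, -0.0, 163.5]
ft_force: [0.0, 0.2, -0.5]
finger_gap: 0.0555
gripper_force: 0.0
```

```bash
python3 look.py w2.png
python3 - <<'E'
from h import *
for d in env.outline_of("wrist","spanner_grip"):
    v,u=np.nonzero(d["pixels"]); P=np.array([ray("wrist",a,b,.008)[:2] for a,b in zip(u,v)])
    print(d["conf"],cv2.minAreaRect(P.astype(np.float32)*1000),cv2.fitLine(P.astype(np.float32),cv2.DIST_HUBER,0,.01,.01).ravel())
E
```

```text
3.8 [ 0.5473 -0.1858  0.1378] [179.993   -0.0152 163.4606] [-23.366   28.298   94.671    0.0061  57.0469 -96.83  ]
post_top []
front_post [(0.71, [0.5059, -0.0097, 0.0786], [515.0, 105.0])]
set_nut []
stud []
spanner_grip [(0.68, [0.5487, -0.1904, 0.0039], [284.0, 210.0]), (0.4, [0.7067, -0.1348, 0.0026], [373.0, 329.0]), (0.21, [0.6834, -0.2357, -0.0021], [280.0, 331.0])]
spanner_jaw [(0.77, [0.4958, -0.1689, 0.0043], [290.0, 152.0])]
[ 0.4836 -0.1666  0.3062] [[ 0.2852  0.9309  0.228 ]
 [ 0.9585 -0.277  -0.0681]
 [-0.0002  0.2379 -0.9713]]Traceback (most recent call last):
  File "<stdin>", line 3, in <module>
  File "h.py", line 11, in ray
    K,e,r=cam(n); d=r@np.linalg.inv(K)@np.array([u,v,1.]); return e+d*(z-e[2])/d[2]
          ~~~^^^
  File "h.py", line 7, in cam
    s=env.observe(); T=np.array(c["T_tool_cam"]); Rt=R.from_euler('xyz',s["eef_rot"],degrees=True).as_matrix()
ValueError: time passes only in moves, steps and waits
```

View pics/w2.png

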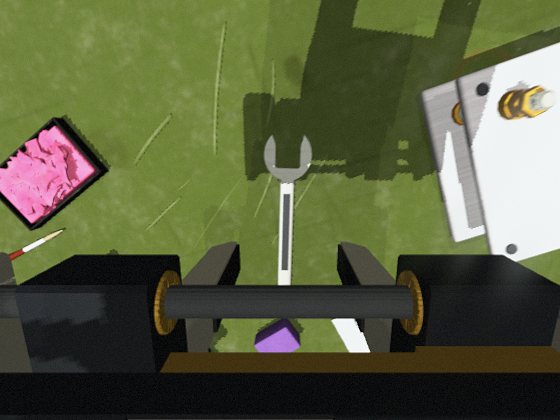

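Close view: the head is at (288,157), tips at about (273,137) and (304,137), with the handle centreline running from (287,190) to (284.5,280). The angle and points follow from these.

```bash
sed -i 's/^def ray/from functools import lru_cache\ncam=lru_cache(cam)\ndef ray/' h.py
python3 - <<'E'
from h import *
np.set_printoptions(precision=4,suppress=True)
cam("wrist")
im=cv2.imread('pics/w2.png'); g=im[:,:,::-1].astype(int)
for z in(.008,):
  a,b=ray("wrist",287,190,z),ray("wrist",284.7,280,z); d=(a-b)[:2];print("handle yaw px",np.degrees(np.arctan2(d[1],d[0])),a,b)
  t1,t2=ray("wrist",273,137,z),ray("wrist",304,137,z); print("tips",t1,t2,(t1+t2)/2,np.linalg.norm(t1-t2))
# grey mask of handle edges per row
for v in range(130,285,10):
  row=g[v,250:330]; m=np.nonzero((row[:,1]-row[:,0]<6)&(row[:,2]>row[:,0]-14))[0]+250
  m=m[(m>255)&(m<325)]
  if len(m): p,q=ray("wrist",m.min()-.5,v,.008),ray("wrist",m.max()+.5,v,.008); print(v,m.min(),m.max(),((p+q)/2)[:2],np.linalg.norm(p-q))
E
```

```text
handle yaw px 161.91445139866138 [ 0.5294 -0.1817  0.008 ] [ 0.6201 -0.2113  0.008 ]
tips [ 0.4776 -0.1799  0.008 ] [ 0.4859 -0.1521  0.008 ] [ 0.4818 -0.166   0.008 ] 0.02905768485931497
140 268 306 [ 0.484  -0.1681] 0.03663878685908489
150 265 310 [ 0.4929 -0.1703] 0.04354146253768694
160 265 309 [ 0.5017 -0.1734] 0.04291923833462412
170 269 306 [ 0.511  -0.1757] 0.036520923731571654
180 280 293 [ 0.5199 -0.1794] 0.013559124918864037
190 280 292 [ 0.5291 -0.1827] 0.012688725409542237
200 280 293 [ 0.5388 -0.185 ] 0.013772070209547155
210 280 292 [ 0.5483 -0.1884] 0.012889578516589858
220 280 292 [ 0.5581 -0.1913] 0.012992408611941514
230 280 291 [ 0.568  -0.1948] 0.01208945139443457
240 279 291 [ 0.578  -0.1983] 0.013203097299138785
250 279 291 [ 0.5883 -0.2014] 0.013311011538184656
260 279 290 [ 0.5986 -0.2051] 0.012388355157720717
270 278 290 [ 0.6091 -0.2088] 0.01353224802310093
280 278 290 [ 0.6199 -0.212 ] 0.01364563300202988
```

>>> play_rows([
  [[0,0,-0.026,-0.05,-0.24,-2.0,60],[0,0,0,0,0,-3.0,60],[0,0,0,0,0,-3.0,60],[0,0,0,0,0,-3.0,60],[0,0,0,0,0,-1.5,60],[0,0,0,0,0,-0.7,60],[0,0,0,0,0,-0.28,60],[0,0,0,0,0,0,60],[0,0,0,0,0,0,0],[0,0,0,0,0,0,0]],
], squeeze=40)

```text
t: 5.2
tool_pos: [0.5466, -0.1888, 0.0047]
eef_rot: [-180.0, 0.1, 161.8]
ft_force: [0.4, 0.7, 0.2]
finger_gap: 0.0441
gripper_force: 0.0
```

>>> play_rows([
  [[0,0,0,0,0,0,0],[0,0,0,0,0,0,0],[0,0,0,0,0,0,0],[0,0,0,0,0,1,0],[0,0,0,0,0,2,0],[0,0,0,0,0,4,0],[0,0,0,0,0,4,0],[0,0,0,0,0,3,0],[0,0,0,0,0,2,0],[0,0,0,0,0,0,0]],
])

```text
t: 6.2
tool_pos: [0.5474, -0.1892, 0.1673]
eef_rot: [-180.0, 0.3, 161.9]
ft_force: [-0.1, 0.3, -0.5]
finger_gap: 0.0005
gripper_force: 0.0
```

The fingers closed too slowly and missed the handle. I open and check where the spanner lies.

>>> play_rows([
  [[0,0,0,0,0,-1,60],[0,0,0,0,0,-1,60],[0,0,0,0,0,0,60],[0,0,0,0,0,0,60],[0,0,0,0,0,0,60],[0,0,0,0,0,0,60],[0,0,0,0,0,0,60],[0,0,0,0,0,0,60],[0,0,0,0,0,0,60],[0,0,0,0,0,0,60]],
])

```text
t: 7.2
tool_pos: [0.5462, -0.1886, 0.1439]
eef_rot: [-180.0, 0.0, 161.9]
ft_force: [-0.0, -0.2, 0.8]
finger_gap: 0.0557
gripper_force: 0.0
```

```bash
python3 look.py w3.png;  python3 - <<'E'
from h import *
np.set_printoptions(precision=4,suppress=True)
cam("wrist")
print(env.observe()["finger_gap"]) if 0 else None
g=cv2.imread('pics/w3.png')[:,:,::-1].astype(int)
for v in range(125,285,5):
  row=g[v,245:330]; m=np.nonzero((row[:,1]-row[:,0]<6)&(row[:,2]>row[:,0]-14))[0]+245
  if len(m): p,q=ray("wrist",m.min()-.5,v,.008),ray("wrist",m.max()+.5,v,.008); print(v,m.min(),m.max(),((p+q)/2)[:2],np.linalg.norm(p-q))
E
```

```text
7.2 [ 0.5462 -0.1886  0.1439] [-179.9997    0.0063  161.8529] [-23.669   27.8296  94.4443   0.0004  57.7198 -95.5221]
post_top []
front_post [(0.67, [0.5032, -0.0096, 0.0782], [510.0, 94.0])]
set_nut []
stud []
spanner_grip [(0.68, [0.5478, -0.1923, 0.0051], [286.0, 209.0]), (0.44, [0.4983, -0.1698, 0.0026], [292.0, 154.0])]
spanner_jaw [(0.81, [0.4984, -0.1707, 0.001], [291.0, 155.0])]
[ 0.4836 -0.1686  0.3107] [[ 0.3115  0.9231  0.2254]
 [ 0.9502 -0.3026 -0.0742]
 [-0.0003  0.2373 -0.9714]]
135 305 305 [ 0.4847 -0.1523] 0.0009500653837188984
140 270 309 [ 0.4845 -0.1677] 0.0381456467496438
145 268 311 [ 0.4889 -0.1691] 0.04211762194872746
150 267 312 [ 0.4934 -0.1706] 0.04419786421699934
155 267 312 [ 0.4978 -0.1721] 0.044364922536304745
160 268 311 [ 0.5024 -0.1735] 0.042597020337575335
165 269 309 [ 0.5068 -0.1755] 0.039843885009945686
170 272 306 [ 0.5114 -0.177 ] 0.03414310923179091
175 278 301 [ 0.5161 -0.178 ] 0.023502249683530367
180 283 296 [ 0.5208 -0.1796] 0.013762463326115552
185 283 295 [ 0.5254 -0.1816] 0.012828865852917972
190 283 295 [ 0.5301 -0.1831] 0.0128786740712
[... 219 characters left out ...]
95 [ 0.5543 -0.1911] 0.013133631446538107
220 283 295 [ 0.5593 -0.1927] 0.013185839103376226
225 283 295 [ 0.5643 -0.1943] 0.013238463479582312
230 283 295 [ 0.5693 -0.196 ] 0.01329150958450729
235 283 295 [ 0.5744 -0.1976] 0.013344982508114625
240 283 295 [ 0.5795 -0.1993] 0.01339888742260816
245 283 295 [ 0.5847 -0.201 ] 0.01345322958410019
250 283 295 [ 0.5899 -0.2027] 0.013508014334319566
255 283 295 [ 0.5952 -0.2044] 0.013563247102362393
260 284 295 [ 0.6006 -0.2057] 0.012571311418366397
265 284 295 [ 0.606  -0.2074] 0.012623137890213628
270 284 295 [ 0.6113 -0.2092] 0.01267539345082997
275 284 295 [ 0.6168 -0.2109] 0.012728083451225879
280 283 295 [ 0.6221 -0.2132] 0.013846327573745244
```

>>> play_rows([
  [[0,0,0,0.08,0,-3.0,35],[0,0,0,0,0,-4.0,35],[0,0,0,0,0,-4.0,35],[0,0,0,0,0,-2.0,35],[0,0,0,0,0,-1.15,35],[0,0,0,0,0,0,35],[0,0,0,0,0,0,0],[0,0,0,0,0,0,0],[0,0,0,0,0,0,0],[0,0,0,0,0,0,0]],
], squeeze=40)

```text
t: 8.55
tool_pos: [0.5473, -0.1888, 0.0029]
eef_rot: [-180.0, 0.1, 161.8]
ft_force: [-0.4, 0.9, 4.3]
finger_gap: 0.0134
gripper_force: 40.0
```

>>> play_rows([
  [[0,0,0,0,0,0,0],[0,0,0,0,0,0,0],[0,0,0,0,0,0,0],[0,0,0,0,0,0,0],[0,0,0,0,0,1,0],[0,0,0,0,0,3,0],[0,0,0,0,0,4,0],[0,0,0,0,0,4,0],[0,0,0,0,0,3,0],[0,0,0,0,0,2,0]],
])

```text
t: 9.55
tool_pos: [0.5473, -0.1888, 0.1754]
eef_rot: [-180.0, 0.2, 161.9]
ft_force: [0.7, -0.0, -1.4]
finger_gap: 0.0134
gripper_force: 40.0
```

>>> play_rows([
  [[0,0,-0.122,0,0,0.5,0],[0,0,-0.122,-0.2,2.4,0,0],[0,0,-0.122,-0.2,2.4,0,0],[0,0,-0.122,-0.3,2.4,0,0],[0,0,-0.122,-0.3,2.4,0,0],[0,0,-0.122,-0.3,2.4,0,0],[0,0,-0.122,-0.3,2.4,0,0],[0,0,-0.122,-0.2,2.4,0,0],[0,0,-0.122,-0.2,2.4,0,0],[0,0,-0.122,-0.2,2.1,0,0]],
])

```text
t: 10.55
tool_pos: [0.5245, 0.0255, 0.1778]
eef_rot: [-180.0, -0.0, 91.7]
ft_force: [0.3, 0.0, -0.6]
finger_gap: 0.0133
gripper_force: 40.0
```

```bash
python3 look.py w4.png
```

```text
10.55 [0.5245 0.0255 0.1778] [-179.9981   -0.0033   91.673 ] [ -2.3027  20.2738 100.7456   0.0037  58.9827  -3.9776]
post_top [(0.6, [0.5271, 0.1138, 0.0756], [296.0, 111.0])]
front_post [(0.82, [0.5032, -0.0086, 0.077], [264.0, 250.0])]
set_nut [(0.78, [0.5201, 0.1081, 0.0748], [287.0, 118.0])]
stud [(0.95, [0.5176, 0.1171, 0.0732], [284.0, 107.0]), (0.47, [0.5242, 0.1129, 0.0742], [292.0, 113.0])]
spanner_grip [(0.89, [0.5221, 0.0189, 0.1806], [285.0, 269.0])]
spanner_jaw []
[0.5218 0.091  0.3446] [[ 0.9994  0.0324  0.0076]
 [ 0.0333 -0.9709 -0.2371]
 [-0.0003  0.2372 -0.9715]]
```

View pics/w4.png

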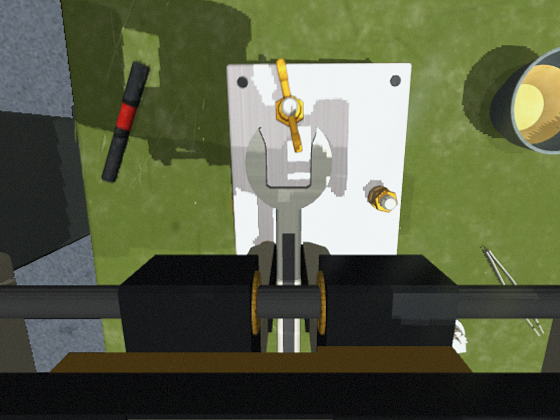

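View: plate corners at (227,65) and (411,62), stud top at (289,105) with the nut just around it at (289,110), jaw mouth between (262,128) and (316,127), rear post at (382,199). Computing positions.

Run:
```python
from h import *
np.set_printoptions(precision=4,suppress=True)
c=lambda u,v,z:ray("wrist",u,v,z)[:2]
im=cv2.imread('pics/w4.png'); g=cv2.cvtColor(im,cv2.COLOR_BGR2HSV)
# plate outline: unsaturated bright vs green; sample edges at subpixel-ish
hs=lambda u,v:g[v,u]
plate=lambda p:p[1]<50 and p[2]>120
R_=[];L_=[];T_=[]
for v in range(80,240,8):
  us=[u for u in range(215,425) if plate(hs(u,v))]
  R_.append(c(max(us)+.5,v,.075))
for v in range(75,115,4):
  us=[u for u in range(215,425) if plate(hs(u,v))]
  L_.append(c(min(us)-.5,v,.075))
for u in list(range(240,272,4))+list(range(305,405,4)):
  vs=[v for v in range(50,120) if plate(hs(u,v))]
  T_.append(c(u,min(vs)-.5,.075))
def fit(P):
  P=np.float32(P); vx,vy,x,y=cv2.fitLine(P,cv2.DIST_HUBER,0,.001,.001).ravel(); d=np.array([vx,vy]);p=np.array([x,y]);n=np.array([-vy,vx])
  print("line",np.degrees(np.arctan2(vy,vx)),p,"res",np.abs((P-p)@n).max()); return p,d
r,l,t=fit(R_),fit(L_),fit(T_)
X=lambda a,b:a[0]+a[1]*np.linalg.solve(np.c_[a[1],-b[1]],b[0]-a[0])[0]
TR,TL=X(r,t),X(l,t); print("TR",TR,"TL",TL,np.linalg.norm(TR-TL))
for nm,(p,d) in(("T",t),("R",r)):
  a=np.arctan2(d[1],d[0]); a=(a+np.pi/4)%(np.pi/2)-np.pi/4
  Rm=np.array([[np.cos(a),-np.sin(a)],[np.sin(a),np.cos(a)]]); print(nm,"yaw",np.degrees(a),"post",TR+Rm@[-.099,-.037],TL+Rm@[.051,-.037],"front",TR+Rm@[-.120,-.159])
print("stud top",c(289,105,.119),"rear post top",c(388,203,.108))
z=.175+.008
for z in(.179,.183):
  print("mouth",c(262,128,z),c(316,127,z),"throat",c(288,187,z),"handle",c(288.5,205,z),c(288,260,z))
```

```text
line -87.4999 [0.6221 0.0766] res 0.00041872682
line -87.24932 [0.471  0.1234] res 0.00038055168
line 2.4361618 [0.5402 0.1486] res 0.00034494323
TR [0.6188 0.152 ] TL [0.47   0.1456] 0.14899282
T yaw 2.436161 post [0.5215 0.1108] [0.5225 0.1108] front [ 0.5057 -0.012 ]
R yaw 2.500095 post [0.5215 0.1107] [0.5225 0.1109] front [ 0.5059 -0.0121]
stud top [0.5219 0.1115] rear post top [0.6017 0.0429]
mouth [0.5084 0.0936] [0.5363 0.0951] throat [0.5229 0.0635] handle [0.5235 0.0536] [0.5244 0.0214]
mouth [0.5088 0.0935] [0.5359 0.095 ] throat [0.5229 0.0641] handle [0.5235 0.0544] [0.5243 0.023 ]
```

Run:
```python
from h import *
np.set_printoptions(precision=4,suppress=True)
P=np.array([.522,.111]);a=np.radians(2.45);Rm=np.array([[np.cos(a),-np.sin(a)],[np.sin(a),np.cos(a)]])
for z in(.11,.115):
  for u,v in((294,151),(302,150),(298,150.5),(282,61)): print(z,(u,v),Rm.T@(ray("wrist",u,v,z)[:2]-P)*1000)
```

```text
0.11 (294, 151) [  3.4252 -31.0332]
0.11 (302, 150) [  9.3764 -30.35  ]
0.11 (298, 150.5) [  6.4019 -30.6915]
0.11 (282, 61) [-4.7406 30.4908]
0.115 (294, 151) [  3.3352 -30.8511]
0.115 (302, 150) [  9.1594 -30.1824]
0.115 (298, 150.5) [  6.2484 -30.5166]
0.115 (282, 61) [-4.6563 29.36  ]
```

Wing end toward me sits 31 mm from the axis, so I come down with the tips clear of it and 45 mm short, offset +1.5 mm in x.

>>> play_rows([
  [[0,0,0.013,0.36,-1.2,0,0],[0,0,0,0,0,-2,0],[0,0,0,0,0,-2.5,0],[0,0,0,0,0,-2,0],[0,0,0,0,0,-1,0],[0,0,0,0,0,-0.8,0],[0,0,0,0,0,-0.8,0],[0,0,0,0,0,-0.5,0],[0,0,0,0,0,-0.2,0],[0,0,0,0,0,0,0]],
])

```text
t: 11.9
tool_pos: [0.5287, 0.0123, 0.0794]
eef_rot: [180.0, 0.0, 92.7]
ft_force: [-0.3, -0.2, -0.2]
finger_gap: 0.0132
gripper_force: 40.0
```

Run:
```python
from h import *
s=env.observe(); print(s["t"],s["tool_pos"],s["eef_rot"],s["ft_force"])
save("wrist",'w5.png',(180,40,430,250),3)
```

```text
11.9 [0.52865284 0.01234106 0.07942763] [1.79989097e+02 3.12417282e-03 9.27003126e+01] [-0.27884869 -0.15680589 -0.21972482]
```

View pics/w5.png

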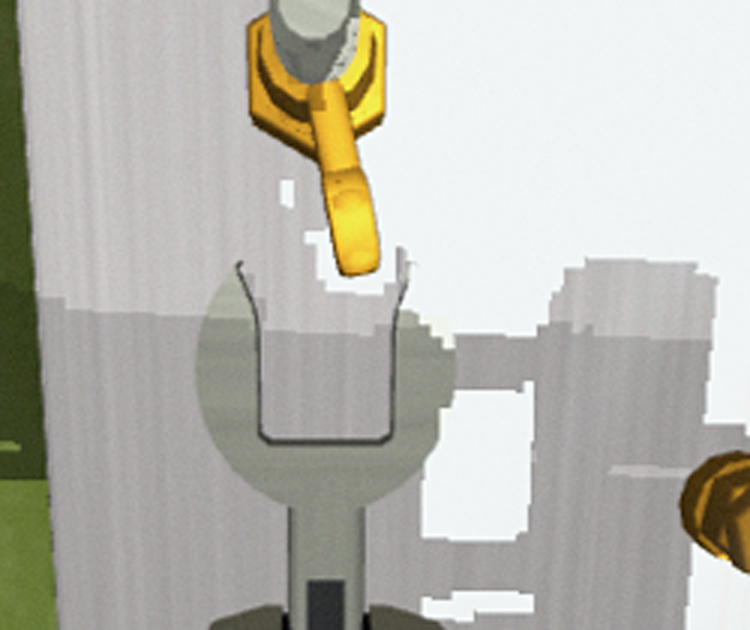

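The nut's flats show at crop x 249 and 386, and the jaw slot at 258 to 393, almost lined up. Computing the lateral offset.

Run:
```python
from h import *
np.set_printoptions(precision=2,suppress=True)
cam("wrist")
P=np.array([.522,.111]);a=np.radians(2.45);Rm=np.array([[np.cos(a),-np.sin(a)],[np.sin(a),np.cos(a)]])
f=lambda u,v,z:Rm.T@(ray("wrist",180+u/3,40+v/3,z)[:2]-P)*1000
print("nut top L",f(249,20,.087),f(249,85,.087),"R",f(386,20,.087),f(386,88,.087),"front corner",f(316,125,.087),f(318,158,.075))
z=.0845
print("slot L",f(258,330,z),f(258,430,z),"R",f(393,320,z),f(393,430,z),"tips",f(240,263,z),f(412,263,z),"throat",f(326,440,z))
print("handle",f(289,510,z),f(289,600,z),f(364,510,z),f(364,600,z))
```

```text
nut top L [-10.36   8.35] [-10.5   -1.03] R [11.08  8.45] [11.28 -1.38] front corner [ 0.16 -6.91] [  0.41 -10.22]
slot L [ -9.74 -39.24] [ -9.96 -56.45] R [ 13.36 -37.47] [ 13.77 -56.35] tips [-12.63 -28.2 ] [ 16.36 -28.07] throat [  2.   -58.17]
handle [ -4.58 -70.85] [ -4.66 -87.82] [  8.88 -70.79] [  9.13 -87.76]
```

>>> play_rows([
  [[0,0,-0.01,-0.2,-0.01,0,0],[0,0,0,0,0,-0.1,0],[0,0,0,-0.02,0.5,0,0],[0,0,0,-0.02,0.5,0,0],[0,0,0,-0.02,0.5,0,0],[0,0,0,-0.02,0.5,0,0],[0,0,0,-0.02,0.5,0,0],[0,0,0,-0.01,0.2,0,0],[0,0,0,0,0,0,0],[0,0,0,0,0,0,0]],
])

```text
t: 12.95
tool_pos: [0.5254, 0.0392, 0.0783]
eef_rot: [-180.0, 0.0, 92.1]
ft_force: [-0.2, -0.1, -0.4]
finger_gap: 0.0131
gripper_force: 40.0
```

Run:
```python
from h import *
s=env.observe(); print(s["t"],s["tool_pos"],s["eef_rot"],s["ft_force"],s["moment"])
save("wrist",'w6.png',(180,40,430,250),3)
```

```text
12.95 [0.5254365  0.03922996 0.07831927] [-1.79997178e+02  2.18131666e-03  9.21270433e+01] [-0.23855837 -0.09443352 -0.36227001] [-0.04498349 -0.01234301  0.01409212]
```

View pics/w6.png

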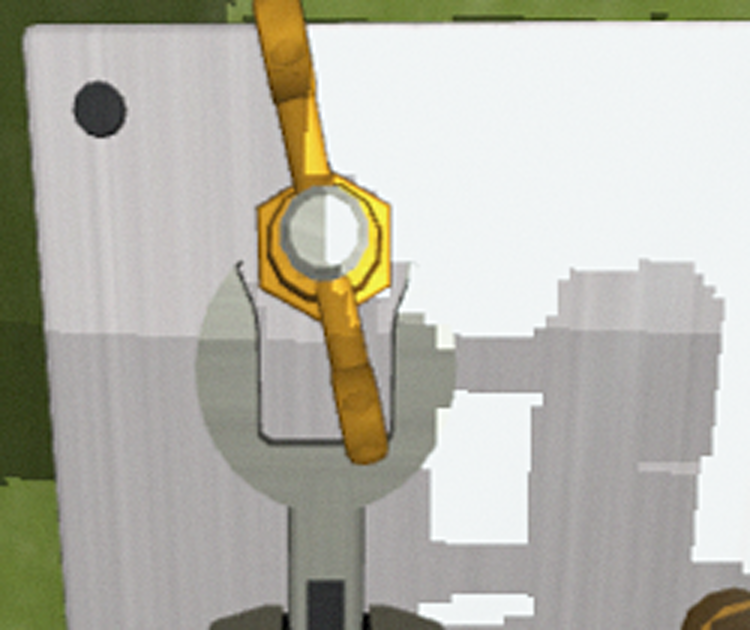

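Nut flats at 259–391 are centred in the slot at 258–393, with about 19 mm to go. I slide on.

>>> play_rows([
  [[0,0,0,-0.01,0.3,0,0],[0,0,0,-0.01,0.3,0,0],[0,0,0,-0.01,0.3,0,0],[0,0,0,-0.01,0.3,0,0],[0,0,0,-0.01,0.2,0,0],[0,0,0,-0.01,0.2,0,0],[0,0,0,-0.01,0.1,0,0],[0,0,0,0,0.05,0,0],[0,0,0,0,0,0,0],[0,0,0,0,0,0,0]],
])

```text
t: 14.0
tool_pos: [0.5248, 0.0567, 0.0783]
eef_rot: [180.0, 0.0, 92.1]
ft_force: [-1.0, 0.2, -1.5]
finger_gap: 0.0136
gripper_force: 40.0
```

Run:
```python
from h import *
s=env.observe(); print(s["t"],s["tool_pos"],s["eef_rot"],s["ft_force"],s["moment"])
save("wrist",'w7.png',(180,0,430,210),3)
np.set_printoptions(precision=4,suppress=True)
for c in("wrist","top","scene"):
  if c!="wrist": env.capture(c)
  for l in("spanner_jaw","post_top","stud"): print(c,l,[(round(d["conf"],2),d["location"]) for d in env.spot_point(c,l)][:2])
```

```text
14.0 [0.52477146 0.05667905 0.07833888] [1.79999153e+02 5.59967999e-04 9.21166256e+01] [-1.0417863   0.16073104 -1.50809061] [0.01758378 0.12066959 0.0253876 ]
wrist spanner_jaw [(0.6, [0.5069, -0.0081, 0.078])]
wrist post_top []
wrist stud [(0.73, [0.5229, 0.0546, 0.079]), (0.69, [0.5189, 0.1144, 0.0735])]
top spanner_jaw [(0.69, [0.4428, -0.6211, 0.0029]), (0.42, [0.6841, -0.2401, 0.0038])]
top post_top []
top stud []
scene spanner_jaw [(0.53, [0.5224, 0.1085, 0.0784]), (0.52, [0.4375, -0.619, 0.0022])]
scene post_top [(0.68, [0.524, 0.1105, 0.0772])]
scene stud []
```

View pics/w7.png

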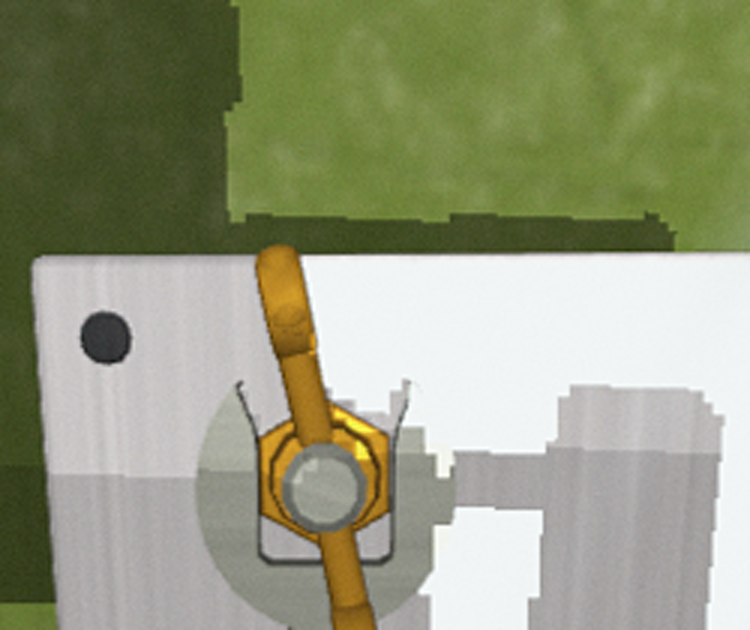

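The nut is nearly home: front vertex at (325,545), throat at 561, about 2 mm left. I push it home, release and rise.

>>> play_rows([
  [[0,0,0,0,0.1,0,0],[0,0,0,-0.01,0.08,-0.03,0],[0,0,0,0,0,0,0],[0,0,0,0,0,0,40],[0,0,0,0,0,0,40],[0,0,0,0,0,0,40],[0,0,0,0,0,0,40],[0,0,0,0,0,1,40],[0,0,0,0,0,3,40],[0,0,0,0,0,4,40]],
])

```text
t: 15.6
tool_pos: [0.5237, 0.0585, 0.1585]
eef_rot: [-179.8, -0.0, 92.1]
ft_force: [0.4, -0.0, 0.4]
finger_gap: 0.0371
gripper_force: 0.0
```

>>> play_rows([
  [[0,0,0.15,0,0,2,100],[0,0,0.15,0,0,0,100],[0,0,0.15,0,0,0,100],[0,0,0.15,0,0,0,100],[0,0,0.15,0,0,0,100],[0,0,0.15,0,0,0,100],[0,0,0.15,0,0,0,100],[0,0,0.15,0,0,0,100],[0,0,0.15,0,0,0,100],[0,0,0.15,0,0,0,100]],
])

```text
t: 16.6
tool_pos: [0.5247, 0.0585, 0.1788]
eef_rot: [180.0, 0.0, 178.4]
ft_force: [-0.9, 0.5, 0.7]
finger_gap: 0.093
gripper_force: 0.0
```

Run:
```python
from h import *
np.set_printoptions(precision=4,suppress=True)
s=env.observe(); print(s["t"],s["tool_pos"],s["eef_rot"],s["q"],s["ft_force"],s["moment"],s["finger_gap"])
save("wrist",'w8.png')
for l in("spanner_jaw","post_top","stud","front_post"): print(l,[(round(d["conf"],2),d["location"]) for d in env.spot_point("wrist",l)][:2])
```

```text
16.6 [0.5247 0.0585 0.1788] [179.9979   0.0351 178.4153] [  1.3116  20.4614 100.2976   0.0004  59.2059 -87.1039] [-0.9442  0.4643  0.6913] [ 0.0292 -0.0054 -0.0361] 0.09296404603517282
spanner_jaw [(0.92, [0.5229, 0.1146, 0.0765])]
post_top [(0.79, [0.5226, 0.1165, 0.074])]
stud [(0.8, [0.5198, 0.1171, 0.0752])]
front_post [(0.89, [0.506, -0.0088, 0.0746])]
```

View pics/w8.png

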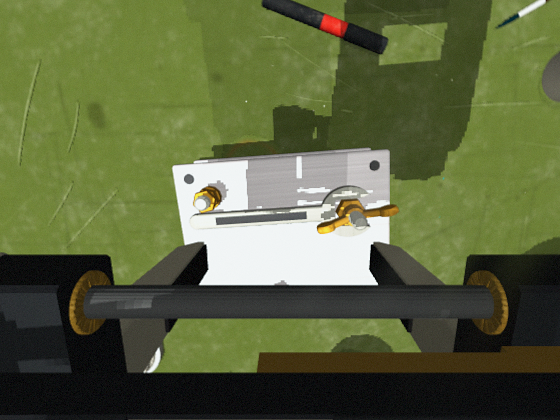

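The spanner lies flat on the nut with its handle along the inner side of the front post (208,200), and the wing nut spans (318,230)–(397,210). I compute the wing angle and axis from this.

Run:
```python
from h import *
np.set_printoptions(precision=4,suppress=True)
im=cv2.imread('pics/w8.png'); g=cv2.cvtColor(im,cv2.COLOR_BGR2HSV)
m=((g[:,:,1]>120)&(g[:,:,0]<25)&(g[:,:,2]>60)); m[:,:312]=0;m[:,405:]=0;m[:180]=0;m[240:]=0
v,u=np.nonzero(m)
for z in(.103,.11):
  L=np.array([u[u<u.min()+8].mean(),v[u<u.min()+8].mean()]);Rr=np.array([u[u>u.max()-8].mean(),v[u>u.max()-8].mean()])
  # extreme ends
  a,b=ray("wrist",u.min()-.5,L[1],z),ray("wrist",u.max()+.5,Rr[1],z); d=(b-a)[:2]
  print(z,u.min(),u.max(),L,Rr,"mid",(a+b)[:2]/2,"len",np.linalg.norm(d),"ang",np.degrees(np.arctan2(d[1],d[0])))
print("stud top",ray("wrist",357.5,217,.121))
```

```text
0.103 317 398 [320.8167 227.9   ] [393.8696 209.6812] mid [0.5236 0.1142] len 0.0674281951406227 ang 100.90524946020538
0.11 317 398 [320.8167 227.9   ] [393.8696 209.6812] mid [0.5217 0.1127] len 0.06547967018010128 ang 100.90524946020545
stud top [0.5174 0.1104 0.121 ]
```

>>> play_rows([
  [[0,0,0.12,-0.1,1.8,0,100],[0,0,0.117,-0.1,1.8,0,100],[0,0,0,-0.07,1.8,0,100],[0,0,0,0,0,-2.5,100],[0,0,0,0,0,-3,100],[0,0,0,0,0,-2,100],[0,0,0,0,0,-1,100],[0,0,0,0,0,0,60],[0,0,0,0,0,0,60],[0,0,0,0,0,0,60]],
], squeeze=20)

```text
t: 17.85
tool_pos: [0.5226, 0.1126, 0.0942]
eef_rot: [-180.0, 0.1, -168.4]
ft_force: [-0.4, 1.2, 0.2]
finger_gap: 0.0736
gripper_force: 0.0
```

>>> play_rows([
  [[0,0,0,0,0,0,60],[0,0,0,0,0,0,60],[0,0,0,0,0,0,60],[0,0,0,0,0,0,60],[0,0,0,0,0,0,60],[0,0,0,0,0,0,60],[0,0,-0.03,0,0,0,60],[0,0,-0.03,0,0,0,60],[0,0,-0.03,0,0,0,60],[0,0,-0.03,0,0,-0.01,60]],
])

```text
t: 18.85
tool_pos: [0.5224, 0.1128, 0.0938]
eef_rot: [180.0, 0.1, -175.3]
ft_force: [-1.0, 2.4, 7.4]
finger_gap: 0.0653
gripper_force: 20.0
```

```bash
cat > o.py <<'E'
from bench import env
import numpy as np
np.set_printoptions(precision=3,suppress=True)
s=env.observe()
for k in("t","tool_pos","eef_rot","ft_force","moment","finger_gap","gripper_force"): print(k,s[k])
print("q6",s["q"][5])
E
python3 o.py
```

```text
t 18.85
tool_pos [0.522 0.113 0.094]
eef_rot [ 179.984    0.083 -175.306]
ft_force [-0.974  2.443  7.423]
moment [0.345 0.3   0.029]
finger_gap 0.06530777115463177
gripper_force 20.000410079956055
q6 -87.51826890643987
```

>>> play_rows([
  [[0,0,-0.13,0,0,-0.01,60],[0,0,-0.13,0,0,-0.01,60],[0,0,-0.13,0,0,-0.01,60],[0,0,-0.13,0,0,-0.01,60],[0,0,-0.13,0,0,-0.01,60],[0,0,-0.13,0,0,-0.01,60],[0,0,-0.13,0,0,-0.01,60],[0,0,-0.13,0,0,-0.01,60],[0,0,-0.13,0,0,-0.01,60],[0,0,-0.13,0,0,-0.01,60]],
])

```text
t: 19.85
tool_pos: [0.5225, 0.1128, 0.0928]
eef_rot: [179.9, 0.0, 110.0]
ft_force: [-0.8, 2.3, 5.8]
finger_gap: 0.0657
gripper_force: 20.0
```

```bash
python3 o.py
```

```text
t 19.85
tool_pos [0.522 0.113 0.093]
eef_rot [179.91    0.007 109.974]
ft_force [-0.792  2.347  5.837]
moment [0.31  0.284 0.021]
finger_gap 0.06569756524756933
gripper_force 19.99322533607483
q6 -12.799463196149285
```

>>> play_rows([
  [[0,0,-0.05,0,0,0,60],[0,0,-0.05,0,0,-0.01,60],[0,0,-0.05,0,0,0,60],[0,0,-0.05,0,0,-0.01,60],[0,0,-0.05,0,0,0,60],[0,0,-0.05,0,0,-0.01,60],[0,0,-0.05,0,0,0,60],[0,0,-0.05,0,0,-0.01,60],[0,0,-0.05,0,0,0,60],[0,0,-0.05,0,0,0,60]],
])

```text
t: 20.85
tool_pos: [0.5225, 0.1128, 0.0924]
eef_rot: [179.9, -0.0, 81.5]
ft_force: [-0.5, 2.2, 5.9]
finger_gap: 0.0654
gripper_force: 20.0
```

```bash
cat > o.py <<'E'
from bench import env
import numpy as np
np.set_printoptions(precision=3,suppress=True)
M=[];F=[];E=[]
for i in range(4):
    s=env.observe(); M.append(s["moment"]);F.append(s["ft_force"]);E.append(s["effort"][5]); 
    if i<3: env.capture("wrist")
print(s["t"],s["tool_pos"],s["eef_rot"],"F",np.mean(F,0),"M",np.mean(M,0),"Mz",np.array(M)[:,2],"e6",np.array(E),"gap",s["finger_gap"],"q6",s["q"][5])
E
python3 o.py
```

```text
21.0 [0.522 0.113 0.092] [179.921  -0.042  81.595] F [-0.881  2.206  6.172] M [ 0.278  0.301 -0.027] Mz [ 0.057 -0.039 -0.059 -0.066] e6 [-0.788 -0.421  0.577  0.172] gap 0.06600974570455478 q6 15.572101829616454
```

>>> play_rows([
  [[0,0,-0.05,0,0,0,60],[0,0,-0.05,0,0,-0.01,60],[0,0,-0.05,0,0,0,60],[0,0,-0.05,0,0,-0.01,60],[0,0,-0.05,0,0,0,60],[0,0,-0.05,0,0,-0.01,60],[0,0,-0.05,0,0,0,60],[0,0,-0.05,0,0,-0.01,60],[0,0,-0.05,0,0,0,60],[0,0,-0.05,0,0,0,60]],
])

```text
t: 22.0
tool_pos: [0.5225, 0.1128, 0.092]
eef_rot: [179.9, -0.1, 52.9]
ft_force: [-1.3, 1.4, 5.5]
finger_gap: 0.0657
gripper_force: 20.0
```

```bash
python3 o.py
```

```text
22.15 [0.523 0.113 0.092] [179.946  -0.079  52.952] F [-1.591  2.543  5.915] M [ 0.318  0.274 -0.011] Mz [ 0.011 -0.01  -0.017 -0.028] e6 [-0.788 -0.421  0.577  0.172] gap 0.0658598356468827 q6 44.21900591172382
```

>>> play_rows([
  [[0,0,-0.05,0,0,0,60],[0,0,-0.05,0,0,-0.01,60],[0,0,-0.05,0,0,0,60],[0,0,-0.05,0,0,-0.01,60],[0,0,-0.05,0,0,0,60],[0,0,-0.05,0,0,-0.01,60],[0,0,-0.05,0,0,0,60],[0,0,-0.05,0,0,-0.01,60],[0,0,-0.05,0,0,0,60],[0,0,-0.05,0,0,0,60]],
])

```text
t: 23.15
tool_pos: [0.5226, 0.1128, 0.0916]
eef_rot: [180.0, -0.1, 24.2]
ft_force: [-0.6, 2.9, 4.5]
finger_gap: 0.0658
gripper_force: 20.0
```

```bash
python3 o.py
```

```text
23.3 [0.523 0.113 0.092] [179.988  -0.099  24.298] F [-0.646  1.777  5.332] M [ 0.344  0.273 -0.026] Mz [ 0.053 -0.066 -0.067 -0.023] e6 [-0.789 -0.421  0.577  0.172] gap 0.06562561212937125 q6 72.8688189596886
```

>>> play_rows([
  [[0,0,-0.05,0,0,0,60],[0,0,-0.05,0,0,-0.01,60],[0,0,-0.05,0,0,0,60],[0,0,-0.05,0,0,-0.01,60],[0,0,-0.05,0,0,0,60],[0,0,-0.05,0,0,-0.01,60],[0,0,-0.05,0,0,0,60],[0,0,-0.05,0,0,-0.01,60],[0,0,-0.05,0,0,0,60],[0,0,-0.05,0,0,0,60]],
])

```text
t: 24.3
tool_pos: [0.5226, 0.1128, 0.0912]
eef_rot: [-180.0, -0.1, -4.4]
ft_force: [-0.7, 1.0, 6.3]
finger_gap: 0.0657
gripper_force: 20.0
```

```bash
python3 o.py
```

```text
24.45 [0.523 0.113 0.091] [-179.965   -0.092   -4.347] F [-0.678  1.507  5.925] M [ 0.329  0.265 -0.017] Mz [ 0.071 -0.006 -0.071 -0.061] e6 [-0.789 -0.421  0.577  0.172] gap 0.06559883819069777 q6 101.51409959151253
```

>>> play_rows([
  [[0,0,-0.05,0,0,0,60],[0,0,-0.05,0,0,-0.01,60],[0,0,-0.05,0,0,0,60],[0,0,-0.05,0,0,-0.01,60],[0,0,-0.05,0,0,0,60],[0,0,-0.05,0,0,-0.01,60],[0,0,-0.05,0,0,0,60],[0,0,-0.05,0,0,-0.01,60],[0,0,-0.05,0,0,0,60],[0,0,-0.05,0,0,0,60]],
])

```text
t: 25.45
tool_pos: [0.5226, 0.1127, 0.0908]
eef_rot: [-179.9, -0.1, -33.1]
ft_force: [-1.3, 2.0, 5.3]
finger_gap: 0.0657
gripper_force: 20.0
```

```bash
python3 o.py
```

```text
25.6 [0.523 0.113 0.091] [-179.927   -0.068  -32.998] F [-0.906  1.445  6.029] M [ 0.285  0.291 -0.009] Mz [ 0.039  0.01  -0.034 -0.051] e6 [-0.789 -0.422  0.577  0.172] gap 0.06525701429051195 q6 130.16712400887945
```

>>> play_rows([
  [[0,0,0,0,0,0,100],[0,0,0,0,0,0,100],[0,0,0,0,0,0,100],[0,0,0.1496,0,0,0,100],[0,0,0.1496,0,0,0,100],[0,0,0.1496,0,0,0,100],[0,0,0.1496,0,0,0,100],[0,0,0.1496,0,0,0,100],[0,0,0.1496,0,0,0,100],[0,0,0.1496,0,0,0,100]],
])

```text
t: 26.6
tool_pos: [0.5218, 0.1125, 0.0898]
eef_rot: [-180.0, 0.0, 27.4]
ft_force: [-0.4, 0.2, -0.6]
finger_gap: 0.0929
gripper_force: 0.0
```

>>> play_rows([
  [[0,0,0.1496,0,0,0,100],[0,0,0.1496,0,0,0,100],[0,0,0.1496,0,0,0,100],[0,0,0.1496,0,0,0,100],[0,0,0.1496,0,0,0,100],[0,0,0.1496,0,0,0,100],[0,0,0.1496,0,0,0,100],[0,0,0.1496,0,0,0,100],[0,0,0.1496,0,0,0,100],[0,0,0.1496,0,0,0,100]],
])

```text
t: 27.6
tool_pos: [0.5218, 0.1125, 0.0898]
eef_rot: [-180.0, -0.0, 113.1]
ft_force: [-0.4, 0.1, -0.7]
finger_gap: 0.0932
gripper_force: 0.0
```

```bash
python3 o.py
```

```text
27.75 [0.522 0.112 0.09 ] [-179.989   -0.003  112.565] F [ 0.038 -0.024 -0.341] M [-0.053  0.019  0.009] Mz [ 0.023  0.074 -0.033 -0.027] e6 [ 2.472  1.836 -2.275 -1.072] gap 0.09297324192067967 q6 -15.398344229454153
```

>>> play_rows([
  [[0,0,0.15,0,0,0,100],[0,0,0.15,0,0,0,100],[0,0,0.15,0,0,0,100],[0,0,0.15,0,0,0,80],[0,0,0,0,0,0,60],[0,0,0,0,0,0,60],[0,0,0,0,0,0,60],[0,0,0,0,0,0,60],[0,0,0,0,0,0,60],[0,0,0,0,0,0,60]],
], squeeze=20)

```text
t: 28.75
tool_pos: [0.5222, 0.1128, 0.09]
eef_rot: [180.0, 0.0, 147.1]
ft_force: [2.8, 4.9, -1.0]
finger_gap: 0.0655
gripper_force: 20.0
```

>>> play_rows([
  [[0,0,0,0,0,0,60],[0,0,-0.04,0,0,-0.01,60],[0,0,-0.04,0,0,0,60],[0,0,-0.04,0,0,-0.01,60],[0,0,-0.04,0,0,0,60],[0,0,-0.04,0,0,0,60],[0,0,-0.04,0,0,-0.01,60],[0,0,-0.04,0,0,0,60],[0,0,-0.04,0,0,0,60],[0,0,-0.04,0,0,0,60]],
])

```text
t: 29.75
tool_pos: [0.5223, 0.1129, 0.0897]
eef_rot: [179.9, 0.0, 126.4]
ft_force: [2.6, 5.5, -2.1]
finger_gap: 0.0653
gripper_force: 20.0
```

```bash
python3 o.py
```

```text
29.9 [0.522 0.113 0.09 ] [179.943  -0.    126.428] F [ 2.875  5.225 -1.3  ] M [ 0.847 -0.409 -0.018] Mz [ 0.059 -0.032 -0.024 -0.075] e6 [-0.616 -0.323  0.457  0.132] gap 0.06556829428146967 q6 -29.26288623301373
```

>>> play_rows([
  [[0,0,-0.05,0,0,0,60],[0,0,-0.05,0,0,-0.01,60],[0,0,-0.05,0,0,0,60],[0,0,-0.05,0,0,-0.01,60],[0,0,-0.05,0,0,0,60],[0,0,-0.05,0,0,-0.01,60],[0,0,-0.05,0,0,0,60],[0,0,-0.05,0,0,-0.01,60],[0,0,-0.05,0,0,0,60],[0,0,-0.05,0,0,0,60]],
])

```text
t: 30.9
tool_pos: [0.5224, 0.113, 0.0894]
eef_rot: [179.9, -0.0, 97.7]
ft_force: [3.3, 6.0, -1.4]
finger_gap: 0.066
gripper_force: 20.0
```

```bash
python3 o.py
```

```text
31.05 [0.522 0.113 0.089] [179.935  -0.028  97.776] F [ 3.374  5.812 -1.643] M [ 0.886 -0.465 -0.024] Mz [ 0.009 -0.014 -0.065 -0.025] e6 [-0.781 -0.414  0.584  0.179] gap 0.06583908751612455 q6 -0.6097495073387635
```

>>> play_rows([
  [[0,0,-0.04,0,0,0,60],[0,0,-0.04,0,0,-0.01,60],[0,0,-0.04,0,0,0,60],[0,0,-0.04,0,0,-0.01,60],[0,0,-0.04,0,0,0,60],[0,0,-0.04,0,0,0,60],[0,0,-0.04,0,0,-0.01,60],[0,0,-0.04,0,0,0,60],[0,0,-0.04,0,0,0,60],[0,0,-0.04,0,0,0,60]],
])

```text
t: 32.05
tool_pos: [0.5224, 0.1129, 0.0891]
eef_rot: [179.9, -0.1, 74.8]
ft_force: [4.3, 5.6, -2.7]
finger_gap: 0.0656
gripper_force: 20.0
```

```bash
python3 o.py
```

```text
32.2 [0.522 0.113 0.089] [179.941  -0.054  74.869] F [ 3.963  5.386 -2.007] M [ 0.911 -0.474  0.003] Mz [ 0.073  0.078 -0.083 -0.055] e6 [-0.575 -0.284  0.493  0.167] gap 0.06551806942376072 q6 22.299810765464485
```

>>> play_rows([
  [[0,0,-0.02,0,0,0,60],[0,0,-0.02,0,0,-0.01,60],[0,0,-0.02,0,0,0,60],[0,0,-0.02,0,0,0,60],[0,0,-0.02,0,0,0,60],[0,0,-0.02,0,0,-0.01,60],[0,0,-0.02,0,0,0,60],[0,0,-0.02,0,0,0,60],[0,0,-0.02,0,0,0,60],[0,0,-0.02,0,0,0,60]],
])

```text
t: 33.2
tool_pos: [0.5225, 0.1129, 0.0889]
eef_rot: [179.9, -0.1, 63.4]
ft_force: [3.8, 5.4, -1.2]
finger_gap: 0.0653
gripper_force: 20.0
```

```bash
python3 o.py
```

```text
33.35 [0.523 0.113 0.089] [179.944  -0.067  63.422] F [ 3.547  5.622 -1.355] M [ 0.892 -0.384  0.053] Mz [0.098 0.068 0.036 0.008] e6 [-0.212 -0.068  0.303  0.115] gap 0.06572352842040168 q6 33.745196867726726
```

The wing nut is now bearing (effort shift about +0.1 N m). I go on in small steps.

>>> play_rows([
  [[0,0,-0.02,0,0,0,60],[0,0,-0.02,0,0,-0.01,60],[0,0,-0.02,0,0,0,60],[0,0,-0.02,0,0,0,60],[0,0,-0.02,0,0,0,60],[0,0,-0.02,0,0,-0.01,60],[0,0,-0.02,0,0,0,60],[0,0,-0.02,0,0,0,60],[0,0,-0.02,0,0,0,60],[0,0,-0.02,0,0,0,60]],
])

```text
t: 34.35
tool_pos: [0.5225, 0.1129, 0.0888]
eef_rot: [180.0, -0.1, 51.9]
ft_force: [2.8, 5.1, -0.9]
finger_gap: 0.0658
gripper_force: 20.0
```

```bash
python3 o.py
```

```text
34.5 [0.523 0.113 0.089] [179.958  -0.077  51.968] F [ 3.174  5.239 -0.615] M [ 0.903 -0.38   0.096] Mz [0.141 0.074 0.087 0.081] e6 [-0.169 -0.03   0.341  0.154] gap 0.06532253761980283 q6 45.198927385317184
```

>>> play_rows([
  [[0,0,-0.02,0,0,0,60],[0,0,-0.02,0,0,-0.01,60],[0,0,-0.02,0,0,0,60],[0,0,-0.02,0,0,0,60],[0,0,-0.02,0,0,0,60],[0,0,-0.02,0,0,-0.01,60],[0,0,-0.02,0,0,0,60],[0,0,-0.02,0,0,0,60],[0,0,-0.02,0,0,0,60],[0,0,-0.02,0,0,0,60]],
])

```text
t: 35.5
tool_pos: [0.5226, 0.1129, 0.0887]
eef_rot: [180.0, -0.1, 40.5]
ft_force: [3.4, 5.1, 0.8]
finger_gap: 0.0653
gripper_force: 20.0
```

```bash
python3 o.py
```

```text
35.65 [0.523 0.113 0.089] [179.966  -0.09   40.514] F [3.292 4.948 0.847] M [ 0.856 -0.33   0.173] Mz [0.197 0.197 0.16  0.138] e6 [-0.112  0.02   0.391  0.204] gap 0.06547081171485214 q6 56.656109705264655
```

>>> play_rows([
  [[0,0,-0.02,0,0,0,60],[0,0,-0.02,0,0,-0.01,60],[0,0,-0.02,0,0,0,60],[0,0,-0.02,0,0,0,60],[0,0,-0.02,0,0,0,60],[0,0,-0.02,0,0,-0.01,60],[0,0,-0.02,0,0,0,60],[0,0,-0.02,0,0,0,60],[0,0,-0.02,0,0,0,60],[0,0,-0.02,0,0,0,60]],
])

```text
t: 36.65
tool_pos: [0.5226, 0.1129, 0.0886]
eef_rot: [180.0, -0.1, 29.0]
ft_force: [2.2, 5.6, 0.2]
finger_gap: 0.0661
gripper_force: 20.0
```

```bash
python3 o.py
```

```text
36.8 [0.523 0.113 0.089] [179.979  -0.095  29.063] F [2.748 5.076 1.007] M [ 0.875 -0.251  0.218] Mz [0.3   0.255 0.139 0.18 ] e6 [-0.052  0.076  0.446  0.26 ] gap 0.06565716046075672 q6 68.11233581211887
```

Torque is about 0.3 N m. I release and rise.

>>> play_rows([
  [[0,0,0,0,0,0,100],[0,0,0,0,0,0,100],[0,0,0,0,0,0,100],[0,0,0,0,0,0,100],[0,0,0,0,0,0,100],[0,0,0,0,0,2,100],[0,0,0,0,0,4,100],[0,0,0,0,0,4,100],[0,0,0,0,0,2,100],[0,0,0,0,0,0,100]],
])

```text
t: 37.8
tool_pos: [0.5232, 0.1127, 0.2109]
eef_rot: [179.9, -0.3, 29.1]
ft_force: [1.0, 0.3, -0.8]
finger_gap: 0.0931
gripper_force: 0.0
```

Run:
```python
from h import *
np.set_printoptions(precision=4,suppress=True)
s=env.observe(); print(s["t"],s["tool_pos"],s["eef_rot"],s["moment"],s["finger_gap"])
for c in("wrist","scene","top"):
  im=env.capture(c); cv2.imwrite('pics/end_%s.png'%c,im[:,:,::-1])
  for l in("spanner_jaw","spanner_grip","stud","front_post"): print(c,l,[(round(d["conf"],2),d["location"]) for d in env.spot_point(c,l)][:2])
  for d in env.outline_of(c,"spanner_grip")[:2]:
    v,u=np.nonzero(d["pixels"]);P=np.float32([ray(c,a,b,.083)[:2] for a,b in zip(u,v)]); print(c,d["conf"],P.mean(0),cv2.minAreaRect(P*1000))
```

```text
37.8 [0.5232 0.1127 0.2109] [179.8888  -0.2708  29.1057] [-0.065   0.1606  0.0514] 0.09312923928905716
wrist spanner_jaw [(0.72, [0.5221, 0.1136, 0.0775])]
wrist spanner_grip [(0.57, [0.5224, 0.054, 0.078])]
wrist stud [(0.68, [0.521, 0.117, 0.0765])]
wrist front_post [(0.76, [0.5029, -0.0083, 0.0751]), (0.64, [0.519, 0.1099, 0.0777])]
wrist 0.85 [0.5212 0.0763] ((526.9053344726562, 72.8762435913086), (45.6011962890625, 110.17394256591797), 9.497944831848145)
scene spanner_jaw [(0.61, [0.5232, 0.1103, 0.0746]), (0.56, [0.4374, -0.6204, 0.0037])]
scene spanner_grip [(0.65, [0.4576, -0.6558, 0.0044]), (0.45, [0.5242, 0.0562, 0.0755])]
scene stud [(0.49, [0.5219, 0.1141, 0.0786])]
scene front_post [(0.76, [0.5092, -0.0069, 0.0738])]
scene 0.76 [ 0.4046 -0.6793] ((410.79168701171875, -680.3821411132812), (33.02204895019531, 111.65469360351562), 29.209716796875)
scene 0.58 [0.5168 0.0605] ((523.1253662109375, 45.988956451416016), (38.02717590332031, 149.3594512939453), 7.832293510437012)
top spanner_jaw [(0.63, [0.4443, -0.6194, 0.0043]), (0.5, [0.5226, 0.115, 0.0785])]
top spanner_grip [(0.77, [0.521, 0.0565, 0.0816]), (0.55, [0.4589, -0.66, 0.0032])]
top stud [(0.51, [0.5205, 0.113, 0.0802])]
top front_post [(0.66, [0.5083, -0.0103, 0.0729])]
top 0.6 [ 0.4505 -0.6323] ((448.1794738769531, -642.2332763671875), (31.207611083984375, 106.11026000976562), 14.45103645324707)
top 0.47 [0.5212 0.0432] ((521.8114624023438, 47.97779083251953), (22.008651733398438, 141.3269805908203), 6.451788902282715)
```

Spanner is on the nut and the robot is clear. I hand in.

```bash
python3 -c "
from bench import env
print(env.finish_job())"
```

```text
the job is handed in; nothing more can be done
None
```

The job is handed in, with no verdict shown: the spanner lies on the setting nut with its handle along the inner side of the front post, and the wing nut is tightened against it to about 0.3 N m (an estimate from noisy readings, likely 0.26–0.31).

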